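Butt a tube against the stop of a welding jig and snug it down with the wing nut

TASK

Slide the steel tube gently along its saddles until its end butts against the jig's end stop, then clamp it there: turn the wing nut clockwise until it bites, and from there about a twelfth of a turn (30 degrees) more, snug but not over-tightened. The tube and strap stand close behind the nut, so work a wing in short arcs on the open side and change wings as needed; leave the loose ring and the flange plate by the jig where they are, and let go of everything at the end.

Things in the scene. Friction and masses are not known exactly. Their poses are not given: they have to be found in the camera images.
- jig: Fixed tack-welding jig, steel base plate 210 x 260 mm, 12 mm thick. Origin on the bench; y runs along the tube towards the end stop, x from the wing nut to the tube, z up. In its frame (mm): plate from x -90 to 120, y -130 to 130; tube axis along y at x 19.5, z 60; V saddles 30 wide at y -60 and 45, up to z 55; wing nut axis at x -45, y 0.
- end_stop (a point): Point on the face of the jig's end stop (an upright plate 70 mm wide, top 87 mm above the bench), on the line of the tube's axis. Axes as the jig's; the face looks to -y.
- pin_top (a point): Top centre of an upright locating pin, 14 mm in diameter, 100 mm high above the bench, fixed to the jig 60 mm from the nut's axis in the jig's +y direction: an obstacle beside the wings.
- tube: Loose steel tube, 51 mm in diameter, 200 mm long, 0.4 to 0.65 kg, flat plugs in both ends, lying in the V saddles under the strap. Origin on its axis at mid length, y along the axis towards the stop (it may spin about y). It starts 15 to 45 mm short of the stop and slides with 2 to 7 N while the nut is loose. Its end away from the stop is free to push.
- wingnut: Plain grey metal wing nut on an upright stud. Origin on the axis at its underside, 58 mm above the bench, z up, x along the wings: two alike upright wings, 8 mm thick, 10 to 34 mm out from the axis, 8 to 36 mm above the origin; hub 23 mm in diameter, 14 mm high. Does not rise or sink. Tube and strap stand 39 mm from its axis to the jig's +x; the other sides are open but for the pin.
- stud_top (a point): Top of the nut's 10 mm stud, 46 mm above the nut's origin. Feel of the nut: clockwise from above tightens; it runs free at 0.03 N m for an unknown 1.6 to 2.4 rad, then bites: torque jumps to 0.3 to 0.4 N m and grows while turning to about 0.5 N m at 0.5 rad past the bite, 0.6 at 0.85 rad (less once stopped). It stays where it is left.
- strap: Steel strap 32 mm wide over the tube, from jig x -15 to 78 mm, top 104 mm above the bench, with a rubber pad beneath; its ear under the nut has its top at 57 mm. Origin at the jig's origin. Only the nut moves it, a few mm down: the pad presses the tube firmly (3.5 N and more) from about 0.3 rad past the bite, too hard (over 21 N) from about 0.84 rad.
- flange: Bystander: loose flat steel flange plate 70 x 110 x 10 mm with three holes, on the bench on the nut's side of the jig. Origin at the middle of its underside.
- offcut: Bystander: loose steel tube ring, 51 mm outside, 45 mm high, standing on the jig's base plate beyond the tube. Origin at the middle of its underside.
Not all that is in view belongs to the job. Leave any pink look-alike of the tube alone.

How it is judged:
By the outcome, as a careful person would: the job done as asked, in the order asked, and still so for the second after the job is handed in, with the robot touching nothing.
It also fails if it takes over 72 s, if anything falls off the work surface, if the arm or the gripper's body presses on something with over 40 N, if the wrist force passes 120 N, or if a joint passes its speed limit or range.

ROBOT

A 6-joint arm with a two-finger parallel gripper is mounted at the origin on the work surface. World frame = base frame: x ahead of the robot, y to its left, z up, the work surface at z = 0. Lengths are in mm, angles in rad, forces in N, time in s.
With the tool pointing down it reaches from about 275 to 1000 mm from the base axis. Payload 8.4 kg.
Tool frame: the origin (TCP) lies at the centre of the arm's flange, where the gripper is bolted on; the fingertips stand 173 mm ahead of it and the grasp point (between the pads) lies 155 mm ahead of it; z points along the fingers, y is the direction in which the jaws open and shut (so a half turn about z gives the same grasp; the last joint's range is limited). The gripper opens to 85 mm and grips with 20 to 120 N. Pads are 22 mm wide; open, the fingers measure 114 mm over their backs; the gripper's body (76 mm by 85 mm) begins 54 mm behind the grasp point. The pads swing forward as they close: fully open they stand 13 mm farther back than shut.
Start: joints at [-1.25, 0.353, 1.633, -0, 1.155, -0.002], TCP at [198.263, -592.723, 404.681] pointing down, gripper open.
Joint ranges: [-2.63, 2.63], [-0.92, 2.1], [0.06, 2.66], [-1.3, 4.44], [0, 2.69], [-3.02, 3.02]. Speed limits (rad/s): [2.22, 2.22, 2.79, 3.14, 3.14, 3.14].

INTERFACE

Orientations are given as [roll, pitch, yaw] about the fixed x, y, z axes, in that order (R = Rz(yaw) Ry(pitch) Rx(roll)).
In Python, from rig import sense, grab_frame, camera_model, sign_off gives the robot as it stands. The module is installed in compiled form; this text tells all that it offers.
- The arm moves only by the tool step_arm, never from a script. Its argument "commands" is a list of rows, each a list of 3 entries, a list of its own where there are three numbers: the shift along the tool's x, y, z in mm, then the turn about the tool's z in rad, then the opening, from 0 (shut) to 1 (fully open). A call has 1 to 20 rows; each row shifts and turns the pose as measured when the row begins, along the tool's axes as they then stand; what a row does not reach is not made up. A row lasts 1/8 s, in which the tool goes at most 62.5 mm and 10.7 degrees, less where a joint would pass 70% of its speed; a pose out of reach is approached as far as the arm can. A call with a gripper value outside its range is refused whole. The fingers move at their own pace and stop on an object; "force" is the grip in N (left out, the last holds). Time passes only in rows, so rows that do not move let the fingers close. It gives the time, the measured TCP pose, the force and the opening at its end, in the units of the state.
- sense(): the state, without advancing time (a new reading comes with each control period).
- grab_frame(name): name is "side" or "top"; returns the picture (400x640x3 uint8, blue, green, red); there is no depth.
- camera_model(name): a dict with "fx", "fy", "cx", "cy" (pixels), "dist" ([k1, k2, p1, p2, k3] as OpenCV has them; the pictures are not rectified), "R" (3x3) and "t" (3): a world point X has camera coordinates R X + t. Camera axes: x right, y down, z forward; pixel columns grow to the right and rows downward; lengths in mm; the calibration is good to about 2 mm. A picture is of the moment at which its call begins. camera_model takes no time and is no camera call.
- sign_off(): hands the job in, once; it reports no verdict.
The state is a dict: "clock": time; "qpos": joint angles; "qvel": joint speeds; "joint_efforts": joint torques, N m; "eef_pos": TCP position; "tcp_rot": TCP orientation; "contact_force": force on the tool from outside, world axes, zero at the start; "wrist_torque": the same for the moment, N m; "opening": opening from 0.0 (shut) to 1.0 (fully open).
Only numpy, scipy, OpenCV 4.12 (cv2) and the standard library are available. Lean on these libraries where they do the work, as an engineer would, in place of code of your own. Each camera call takes 0.05 s, during which the arm holds its last target. There are 200 camera calls.

## Working session

There is one attempt and no reset: what is moved stays moved. The work goes in short steps, Python scripts to look and compute and a tool call to move; the robot and the scene stay as the last step left them, time stands still between calls to the robot, and variables do not carry over. Pictures are saved under pics/ and viewed, about 8 in all and at most 12, crops included, and the job is handed in when it is done.

Besides the shell and the picture viewer there is one more tool, called by a JSON object that holds its "api" and its "payload", one argument or row to a line. step_arm: Moves the arm, as the interface text tells. Its arguments: {"type":"object","properties":{"commands":{"type":"array","items":{"type":"array"}},"force":{"type":"number"}},"required":["commands"]}

```bash
mkdir -p pics; python3 - <<'E'
from rig import *
import cv2,numpy as np
for n in("top","side"):
    cv2.imwrite(f"pics/{n}0.png",grab_frame(n)); m=camera_model(n); print(n,m['fx'],m['fy'],m['cx'],m['cy'],m['dist']); R=np.array(m['R']);print(R.round(3).tolist(),m['t'], (-R.T@np.array(m['t'])).round())
s=sense();print(s)
E
```

```text
top 411.29756833929565 411.29756833929565 321.4210667979922 202.95843745976543 [-0.08114142  0.          0.          0.          0.        ]
[[0.021, -0.999, 0.029], [-0.989, -0.025, -0.142], [0.143, -0.026, -0.989]] [-40.1914089  433.68873445 944.11922654] [295.  -5. 997.]
side 410.96074215604864 410.96074215604864 323.9806013609334 206.8330314490772 [-0.0711677  0.         0.         0.         0.       ]
[[-0.83, -0.557, 0.01], [-0.432, 0.632, -0.643], [0.352, -0.539, -0.765]] [368.43827296 279.63365494 841.73846169] [130. 482. 820.]
{'clock': 0.1, 'qpos': array([-1.25041036e+00,  3.53575559e-01,  1.63406811e+00,  4.45794193e-06,
        1.15518358e+00, -2.40220902e-03]), 'qvel': array([ 0.00024158, -0.00042592, -0.00215807, -0.00042377,  0.00096091,
        0.00149095]), 'joint_efforts': array([ 1.81451440e-03, -6.06354904e+01, -3.42821360e+01,  2.39977271e-04,
        4.04818202e-03,  3.72851702e-06]), 'eef_pos': array([ 198.18990218, -592.52018909,  404.03512318]), 'tcp_rot': array([-3.14035807e+00, -7.04195089e-06,  3.22786369e-01]), 'contact_force': array([ 0.46796254, -0.23270855, -0.07347273]), 'wrist_torque': array([ 0.01978453, -0.0086558 , -0.03268951]), 'opening': 0.997977186806261}
```

View pics/top0.png

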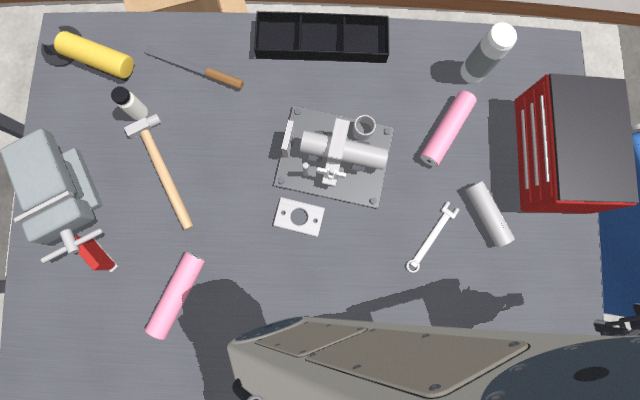

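View pics/side0.png

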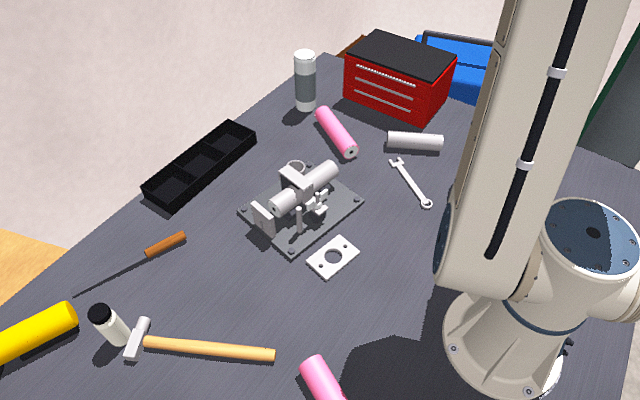

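Top view: jig plate at (335,157), with the end stop left at (288,138), the grey tube under the strap at (345,150), the nut at (331,173), the flange at (299,217) and the ring at (365,125). The grey tube at (490,213) and the pink ones are outside the jig, so the tube in the saddles is the one meant. Next, enlarged crops.

```bash
cat > h.py <<'E'
from rig import *
import cv2,numpy as np
def KD(m): return np.array([[m['fx'],0,m['cx']],[0,m['fy'],m['cy']],[0,0,1.]]),np.array(m['dist'],float)
def ray(n,u,v):
    m=camera_model(n);K,D=KD(m);p=cv2.undistortPoints(np.array([[[u,v]]],float),K,D)[0,0];R=np.array(m['R']);t=np.array(m['t'])
    return -R.T@t, R.T@np.array([p[0],p[1],1])
def onz(n,u,v,z):
    c,d=ray(n,u,v);return c+d*(z-c[2])/d[2]
def proj(n,X):
    m=camera_model(n);K,D=KD(m);R=np.array(m['R']);t=np.array(m['t'],float)
    return cv2.projectPoints(np.array(X,float).reshape(-1,1,3),cv2.Rodrigues(R)[0],t,K,D)[0][:,0]
def crop(n,img,x0,y0,w,h,s,f):
    cv2.imwrite(f,cv2.resize(img[y0:y0+h,x0:x0+w],None,fx=s,fy=s,interpolation=cv2.INTER_CUBIC))
E
python3 - <<'E'
from h import *
a=cv2.imread('pics/top0.png');b=cv2.imread('pics/side0.png')
A=cv2.resize(a[95:220,265:405],None,fx=5,fy=5,interpolation=cv2.INTER_CUBIC)[:600]
cv2.imwrite('pics/ca.png',A)
B=cv2.resize(b[150:270,230:370],None,fx=5,fy=5,interpolation=cv2.INTER_CUBIC)
cv2.imwrite('pics/cb.png',B)
E
```

```text
(no output)
```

View pics/ca.png

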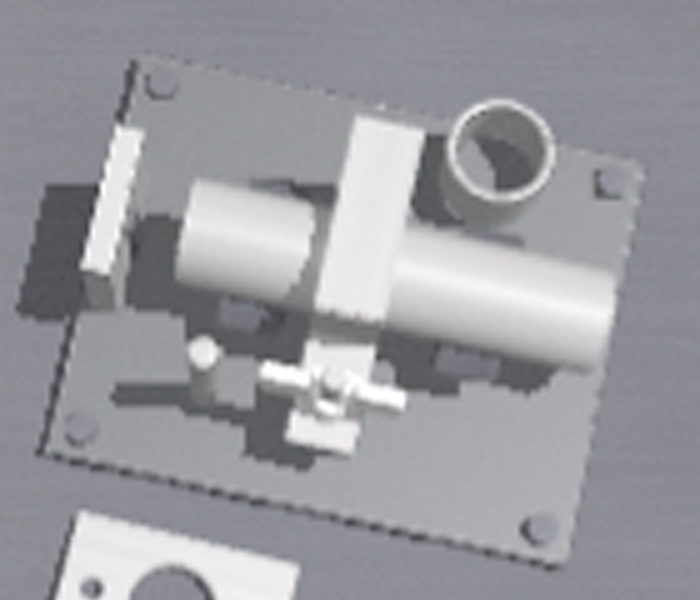

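View pics/cb.png

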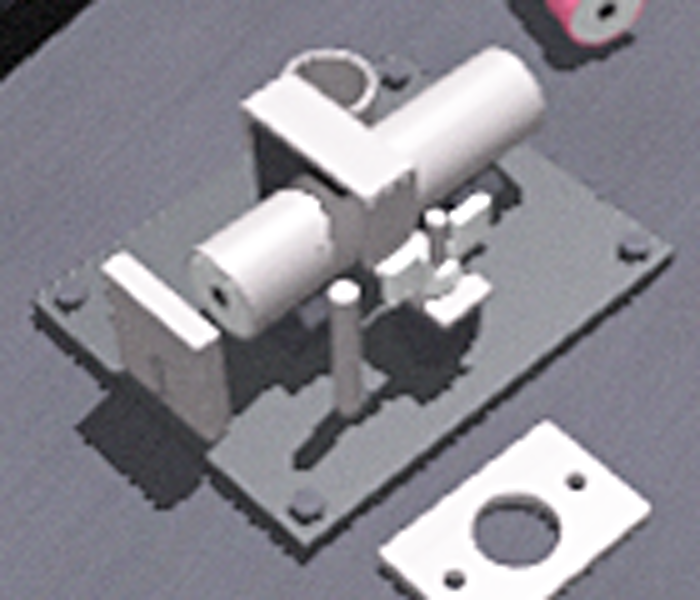

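```bash
cat >> h.py <<'E'
C=lambda x,y,z=12:onz('top',265+(x+.5)/5-.5,95+(y+.5)/5-.5,z)[:2]
def fit(J,W):
    J=np.array(J,float);W=np.array(W);j=J-J.mean(0);w=W-W.mean(0)
    th=np.arctan2((j[:,0]*w[:,1]-j[:,1]*w[:,0]).sum(),(j*w).sum());R=np.array([[np.cos(th),-np.sin(th)],[np.sin(th),np.cos(th)]])
    return th,R,W.mean(0)-R@J.mean(0)
E
python3 - <<'E'
from h import *
J=[(120,130),(120,-130),(-90,-130),(-90,130)];W=[C(133,58),C(643,165),C(565,568),C(42,455)]
th,R,o=fit(J,W);print(th,o,(np.array(J)@R.T+o-W).round(1))
b=lambda x,y:(230+x/5-.4,150+y/5-.4)
for nm,ja,sp in [("nut/stud",(-45,0,104),(436,216)),("pin",(-45,60,100),(345,292))]:
    w=R@ja[:2]+o;print(nm,w,proj('top',[*w,ja[2]]),proj('side',[*w,ja[2]]),b(*sp))
inv=lambda p:(R.T@(p-o)).round(1)
print('stud top',inv(C(331,377,104)),'pin',inv(C(203,350,100)))
print('wings tops z94',inv(C(262,372,94)),inv(C(405,400,94)))
print('tube top edge near',inv(C(613,275,60)),inv(C(598,370,60)),inv(C(203,180,60)),inv(C(178,280,60)))
print('stop top',inv(C(143,130,87)),inv(C(106,275,87)))
for n in [(onz('side',*b(470,200),94)),onz('side',*b(400,262),94)]:print('side wing',inv(n[:2]))
E
```

```text
-0.18623989264727273 [540.0517224  -56.11322253] [[ 1.  -1.2]
 [ 0.7  0.8]
 [-0.4  0.1]
 [-1.3  0.3]]
nut/stud [495.82988845 -47.78079181] [[330.92835212 171.21318663]] [[317.32216517 193.32113867]] (316.8, 192.79999999999998)
pin [506.93979608  11.18165347] [[304.54252354 166.02639115]] [[298.693204   208.31838949]] (298.6, 208.0)
stud top [-42.4   0.8] pin [-41.5  59.3]
wings tops z94 [-44.4  31.6] [-43.3 -33.9]
tube top edge near [  44.8 -119.9] [  -2.  -121.3] [48.5 79.2] [-1.8 80.3]
stop top [ 57.5 109.2] [-13.6 110.7]
side wing [-40.8 -25.4]
side wing [-45.2  25.6]
```

{"api": "step_arm", "payload": {
  "commands": [
    [[0, 0, 0], -0.18, 0],
    [[0, 0, 0], -0.18, 0],
    [[0, 0, 0], -0.18, 0],
    [[0, 0, 0], -0.18, 0],
    [[0, 0, 0], -0.18, 0],
    [[0, 0, 0], -0.16, 0],
    [[0, 0, 0], 0, 0]
  ],
  "force": 20
}}

```text
clock: 0.98
eef_pos: [197.9, -591.5, 400.9]
tcp_rot: [-3.138, -0.006, 1.415]
contact_force: [-0.2, 0.3, 0.1]
opening: -0.002
```

```bash
cat >> h.py <<'E'
th=-0.1862;RJ=np.array([[np.cos(th),-np.sin(th)],[np.sin(th),np.cos(th)]]);OJ=np.array([540.05,-56.11])
def where():
    s=sense();p=s['eef_pos'];y=s['tcp_rot'][2]
    print('t',round(s['clock'],2),'jig',(RJ.T@(p[:2]-OJ)).round(1),'z',p[2].round(1),'yaw',y.round(3),'rp',s['tcp_rot'][:2].round(3),'F_jig',(RJ.T@s['contact_force'][:2]).round(1),s['contact_force'][2].round(1),'T',s['wrist_torque'].round(2),'op',round(s['opening'],3),'q6',s['qpos'][5].round(2))
    return s
def to(jx,jy,z):
    s=sense();p=s['eef_pos'];d=np.array([*(RJ@[jx,jy]+OJ),z])-p
    y=s['tcp_rot'][2];print('tool shift',np.array([d[0]*np.cos(y)+d[1]*np.sin(y),d[0]*np.sin(y)-d[1]*np.cos(y),-d[2]]).round(1),'turn to 1.385:',round(y-1.385,3))
E
python3 - <<'E'
from h import *
where();to(19.5,-165,404)
inv=lambda p:(RJ.T@(p-OJ)).round(1)
for q in[(358,117),(425,130),(385,318),(318,305)]:print('strap',inv(C(*q,104)))
E
```

```text
t 0.97 jig [-237.1 -589.5] z 400.9 yaw 1.415 rp [-3.138 -0.006] F_jig [-0.3  0.2] 0.1 T [-0.02  0.06  0.01] op -0.002 q6 -1.09
tool shift [416.4 269.5  -3.1] turn to 1.385: 0.03
strap [78.8 13.3]
strap [ 79.4 -17.7]
strap [-10.8 -17.3]
strap [-11.3  13.2]
```

{"api": "step_arm", "payload": {
  "commands": [
    [[52, 33.5, 0], 0.03, 0],
    [[52, 33.5, 0], 0, 0],
    [[52, 33.5, 0], 0, 0],
    [[52, 33.5, 0], 0, 0],
    [[52, 33.5, 0], 0, 0],
    [[52, 33.5, 0], 0, 0],
    [[52, 33.5, 0], 0, 0],
    [[52, 33.5, 0], 0, 0],
    [[0, 0, 0], 0, 0]
  ]
}}

```text
clock: 2.1
eef_pos: [548.2, -231.0, 401.5]
tcp_rot: [-3.14, -0.006, 1.341]
contact_force: [-0.2, -0.7, -1.0]
opening: -0.0
```

```bash
python3 - <<'E'
from h import *
where();to(19.5,-165,404);to(19.5,-150,223)
E
```

```text
t 2.1 jig [  40.4 -170.3] z 401.5 yaw 1.341 rp [-3.14  -0.006] F_jig [-0.1 -0.7] -1.0 T [0.06 0.01 0.  ] op -0.0 q6 -0.18
tool shift [  4.4 -21.1  -2.5] turn to 1.385: -0.044
tool shift [ 19.4 -21.7 178.5] turn to 1.385: -0.044
```

{"api": "step_arm", "payload": {
  "commands": [
    [[4, -21, 0], -0.044, 0],
    [[0, 0, 0], 0, 0],
    [[0, 0, 55], 0, 0],
    [[0, 0, 55], 0, 0],
    [[0, 0, 45], 0, 0],
    [[0, 0, 20], 0, 0],
    [[0, 0, 0], 0, 0]
  ]
}}

```text
clock: 2.98
eef_pos: [529.7, -226.1, 222.8]
tcp_rot: [3.138, -0.003, 1.362]
contact_force: [-0.6, 0.3, 0.9]
opening: -0.003
```

```bash
python3 - <<'E'
from h import *
where();to(19.5,-140,223)
b=grab_frame('side');crop('side',b,220,130,170,130,4.5,'pics/p1.png')
E
```

```text
t 2.98 jig [  21.3 -169. ] z 222.8 yaw 1.362 rp [ 3.138e+00 -3.000e-03] F_jig [-0.6  0.2] 0.9 T [ 0.01  0.02 -0.01] op -0.003 q6 -0.2
tool shift [28.9 -2.4 -0.2] turn to 1.385: -0.023
```

View pics/p1.png

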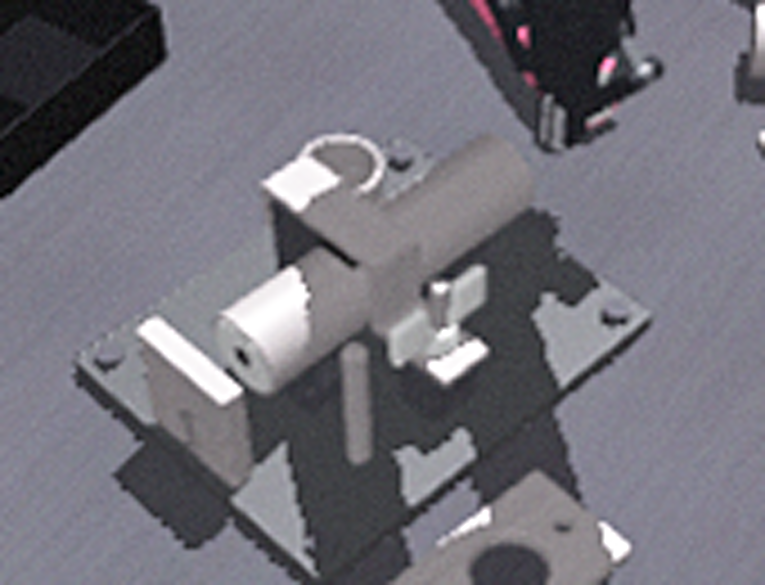

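The closed fingers (550,120) stand behind the tube's free end (500,150), clear of the ring. Now I approach and push gently.

{"api": "step_arm", "payload": {
  "commands": [
    [[8, -2, 0], -0.023, 0],
    [[8, 0, 0], 0, 0],
    [[6, 0, 0], 0, 0],
    [[5, 0, 0], 0, 0],
    [[3, 0, 0], 0, 0],
    [[3, 0, 0], 0, 0],
    [[3, 0, 0], 0, 0],
    [[3, 0, 0], 0, 0],
    [[3, 0, 0], 0, 0]
  ]
}}

```text
clock: 4.15
eef_pos: [537.9, -183.0, 227.9]
tcp_rot: [3.13, -0.0, 1.385]
contact_force: [-2.1, -4.1, 0.5]
opening: -0.004
```

```bash
python3 - <<'E'
from h import *
where()
E
```

```text
t 4.15 jig [  21.4 -125.1] z 227.9 yaw 1.385 rp [ 3.13 -0.  ] F_jig [-1.3 -4.4] 0.5 T [-0.76  0.17 -0.02] op -0.004 q6 -0.15
```

{"api": "step_arm", "payload": {
  "commands": [
    [[3, -1, 1], 0, 0],
    [[3, 0, 1], 0, 0],
    [[3, 0, 0], 0, 0],
    [[3, 0, 0], 0, 0],
    [[3, 0, 0], 0, 0],
    [[2, 0, 0], 0, 0]
  ]
}}

```text
clock: 4.9
eef_pos: [540.8, -168.0, 227.2]
tcp_rot: [3.126, 0.004, 1.386]
contact_force: [-1.6, -4.9, -0.0]
opening: 0.002
```

```bash
python3 - <<'E'
from h import *
where()
E
```

```text
t 4.9 jig [  21.4 -109.9] z 227.2 yaw 1.386 rp [3.126 0.004] F_jig [-0.7 -5.1] -0.0 T [-0.78  0.28 -0.01] op 0.002 q6 -0.12
```

{"api": "step_arm", "payload": {
  "commands": [
    [[2, 0, 0], 0, 0],
    [[2, 0, 0], 0, 0]
  ]
}}

```text
clock: 5.15
eef_pos: [541.6, -163.9, 227.2]
tcp_rot: [3.126, 0.005, 1.386]
contact_force: [-0.7, -6.4, 1.0]
opening: 0.001
```

{"api": "step_arm", "payload": {
  "commands": [
    [[1.5, 0, 0], 0, 0],
    [[1.5, 0, 0], 0, 0]
  ]
}}

```text
clock: 5.4
eef_pos: [542.2, -160.7, 227.3]
tcp_rot: [3.126, 0.005, 1.386]
contact_force: [-1.2, -5.4, 0.4]
opening: -0.001
```

{"api": "step_arm", "payload": {
  "commands": [
    [[1.5, 0, 0], 0, 0],
    [[1.5, 0, 0], 0, 0]
  ]
}}

```text
clock: 5.65
eef_pos: [542.7, -158.1, 227.3]
tcp_rot: [3.126, 0.006, 1.387]
contact_force: [-4.0, -15.0, 0.6]
opening: -0.001
```

Force rose from about 5 N to 15 N near the expected stop position. I'll back off, lift and look.

{"api": "step_arm", "payload": {
  "commands": [
    [[-1, 0, 0], 0, 0],
    [[-4, 0, 0], 0, 0],
    [[-12, 0, 0], 0, 0],
    [[-20, 0, 0], 0, 0],
    [[0, 0, -50], 0, 0],
    [[0, 0, -60], 0, 0],
    [[0, 0, 0], 0, 0]
  ]
}}

```text
clock: 6.52
eef_pos: [533.3, -198.4, 339.3]
tcp_rot: [3.128, 0.004, 1.385]
contact_force: [0.5, -0.0, -0.1]
opening: 0.005
```

```bash
python3 - <<'E'
from h import *
where();to(-45,-24,340)
b=grab_frame('side');a=grab_frame('top')
A=cv2.resize(a[100:200,270:370],None,fx=4,fy=4,interpolation=cv2.INTER_CUBIC)
B=cv2.resize(b[160:260,240:340],None,fx=4,fy=4,interpolation=cv2.INTER_CUBIC)
cv2.imwrite('pics/p2.png',np.hstack([A,B]))
E
```

```text
t 6.53 jig [  19.8 -141.1] z 339.3 yaw 1.385 rp [3.128 0.004] F_jig [0.5 0.1] -0.1 T [-0.01 -0.03  0.01] op 0.005 q6 -0.17
tool shift [117.1 -64.7  -0.7] turn to 1.385: -0.0
```

View pics/p2.png

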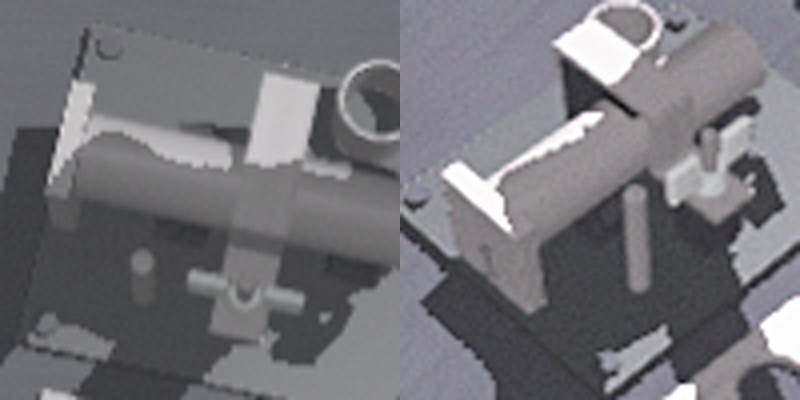

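Tube end is against the stop in both views (left about (85,120), right about (500,200)); nut wings still lie along jig y. Now to the -y wing, using the fingertip position since the tool is slightly tilted.

```bash
cat >> h.py <<'E'
from scipy.spatial.transform import Rotation as Ro
NUT=np.array([-44.5,0.])
def st():
    s=where();R=Ro.from_euler('xyz',s['tcp_rot']).as_matrix();g=s['eef_pos']+R@[0,0,155]
    gj=RJ.T@(g[:2]-OJ);d=gj-NUT
    ax=R.T@np.array([*(RJ@NUT+OJ)-s['eef_pos'][:2],0]);
    F=RJ.T@s['contact_force'][:2]
    print('grasp jig',gj.round(1),'tip z',(s['eef_pos']+R@[0,0,173])[2].round(1),'r',np.hypot(*d).round(1),'phi',np.degrees(np.arctan2(d[1],d[0])).round(1),'inward(tool x) phi',np.degrees(s['tcp_rot'][2]-th+np.pi).round(1)%360-360,'tau_z on tool about nut',round((d[0]*F[1]-d[1]*F[0])/1000+s['wrist_torque'][2],3))
    return s,R,gj
def gto(jx,jy,tz):
    s,R,gj=st();g=s['eef_pos']+R@[0,0,173];d=np.array([*(RJ@(np.array([jx,jy])-gj)),tz-g[2]]);print('shift',(R.T@d).round(1))
E
python3 - <<'E'
from h import *
gto(-44.5,-26,165)
E
```

```text
t 6.62 jig [  18.1 -140.6] z 335.2 yaw 1.385 rp [3.135e+00 3.000e-03] F_jig [0.3 0.1] -0.0 T [0.04 0.01 0.04] op 0.0 q6 -0.17
grasp jig [  19.1 -141. ] tip z 162.2 r 154.7 phi -65.7 inward(tool x) phi -90.0 tau_z on tool about nut 0.084
shift [115.  -63.6  -3.5]
```

{"api": "step_arm", "payload": {
  "commands": [
    [[38, -22, -2], 0, 0.3],
    [[38, -22, -2], 0, 0.3],
    [[38, -20, 0], 0, 0.3],
    [[0, 0, 0], 0, 0.3],
    [[0, 0, 0], 0, 0.3]
  ]
}}

```text
clock: 7.25
eef_pos: [486.2, -72.7, 331.0]
tcp_rot: [-3.136, 0.002, 1.382]
contact_force: [0.2, -0.5, 0.0]
opening: 0.302
```

```bash
python3 - <<'E'
from h import *
gto(-44.5,-26,70)
E
```

```text
t 7.25 jig [-49.8 -26.3] z 331.0 yaw 1.382 rp [-3.136e+00  2.000e-03] F_jig [ 0.3 -0.4] 0.0 T [ 0.03  0.03 -0.03] op 0.302 q6 0.04
grasp jig [-50.7 -26.7] tip z 158.0 r 27.4 phi -103.1 inward(tool x) phi -90.10000000000002 tau_z on tool about nut -0.018
shift [ 0.9  6.7 88. ]
```

{"api": "step_arm", "payload": {
  "commands": [
    [[1, 7, 10], 0, 0.3],
    [[0, 0, 20], 0, 0.3],
    [[0, 0, 8], 0, 0.3],
    [[0, 0, 0], 0, 0.3]
  ]
}}

```text
clock: 7.75
eef_pos: [495.0, -76.0, 289.3]
tcp_rot: [-3.135, 0.003, 1.379]
contact_force: [0.6, 0.5, 0.2]
opening: 0.301
```

```bash
python3 - <<'E'
from h import *
gto(-44.5,-26,70)
b=grab_frame('side');a=grab_frame('top')
A=cv2.resize(a[110:210,290:390],None,fx=4,fy=4,interpolation=cv2.INTER_CUBIC)
B=cv2.resize(b[140:240,270:370],None,fx=4,fy=4,interpolation=cv2.INTER_CUBIC)
cv2.imwrite('pics/p3.png',np.clip(np.hstack([A,B])*1.5,0,255))
E
```

```text
t 7.75 jig [-40.6 -27.9] z 289.3 yaw 1.379 rp [-3.135e+00  3.000e-03] F_jig [0.5 0.6] 0.2 T [ 0.04 -0.04 -0.05] op 0.301 q6 0.04
grasp jig [-41.7 -28.3] tip z 116.3 r 28.5 phi -84.3 inward(tool x) phi -90.30000000000001 tau_z on tool about nut -0.035
shift [ 2.5 -2.5 46.3][ WARN:0@1.998] global loadsave.cpp:1063 imwrite_ Unsupported depth image for selected encoder is fallbacked to CV_8U.
```

View pics/p3.png

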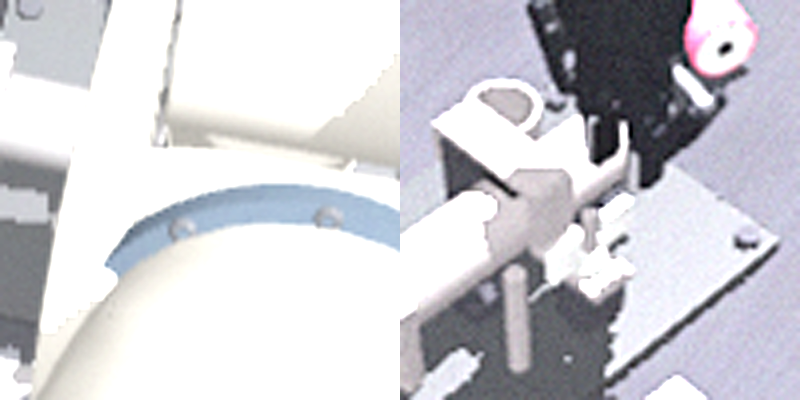

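Side view: the fingers (595,140) and (628,155) are above the near -y wing (622,205). I correct 2.5 mm and descend.

{"api": "step_arm", "payload": {
  "commands": [
    [[2.5, -2.5, 8], 0, 0.3],
    [[0, 0, 7], 0, 0.3],
    [[0, 0, 6], 0, 0.3]
  ]
}}

```text
clock: 8.22
eef_pos: [493.4, -72.8, 269.2]
tcp_rot: [-3.139, 0.003, 1.379]
contact_force: [-0.3, -0.5, -0.0]
opening: 0.3
```

```bash
python3 - <<'E'
from h import *
gto(-44.5,-26,70)
E
```

```text
t 8.22 jig [-42.8 -25.1] z 269.2 yaw 1.379 rp [-3.139e+00  3.000e-03] F_jig [-0.2 -0.5] -0.0 T [ 0.04 -0.01  0.01] op 0.3 q6 0.05
grasp jig [-43.2 -25.5] tip z 96.2 r 25.5 phi -87.1 inward(tool x) phi -90.30000000000001 tau_z on tool about nut 0.006
shift [-0.4 -1.2 26.2]
```

{"api": "step_arm", "payload": {
  "commands": [
    [[0, -1, 6], 0, 0.3],
    [[0, 0, 6], 0, 0.3],
    [[0, 0, 6], 0, 0.3],
    [[0, 0, 6], 0, 0.3],
    [[0, 0, 0], 0, 0.3]
  ]
}}

```text
clock: 8.85
eef_pos: [492.0, -72.6, 242.9]
tcp_rot: [-3.138, 0.003, 1.38]
contact_force: [0.2, -0.6, 0.3]
opening: 0.3
```

```bash
python3 - <<'E'
from h import *
gto(-44.5,-26,70)
E
```

```text
t 8.85 jig [-44.1 -25.1] z 242.9 yaw 1.38 rp [-3.138e+00  3.000e-03] F_jig [ 0.3 -0.5] 0.3 T [ 0.06 -0.01 -0.  ] op 0.3 q6 0.05
grasp jig [-44.7 -25.5] tip z 69.9 r 25.5 phi -90.5 inward(tool x) phi -90.30000000000001 tau_z on tool about nut 0.006
shift [-0.5  0.2 -0.1]
```

Close on the wing at 20 N.

{"api": "step_arm", "payload": {
  "commands": [
    [[0, 0, 0], 0, 0.05],
    [[0, 0, 0], 0, 0.05],
    [[0, 0, 0], 0, 0.05],
    [[0, 0, 0], 0, 0.05]
  ],
  "force": 20
}}

```text
clock: 9.35
eef_pos: [492.8, -72.7, 243.1]
tcp_rot: [-3.14, 0.003, 1.379]
contact_force: [1.7, -0.9, -4.4]
opening: 0.086
```

```bash
python3 - <<'E'
from h import *
st()
E
```

```text
t 9.35 jig [-43.4 -25.1] z 243.1 yaw 1.379 rp [-3.14e+00  3.00e-03] F_jig [ 1.8 -0.6] -4.4 T [-0.17 -0.35 -0.03] op 0.086 q6 0.05
grasp jig [-43.6 -25.5] tip z 70.1 r 25.5 phi -88.1 inward(tool x) phi -90.30000000000001 tau_z on tool about nut 0.018
```

{"api": "step_arm", "payload": {
  "commands": [
    [[0.3, -3.8, 0], 0.15, 0.05],
    [[0.3, -3.8, 0], 0.15, 0.05],
    [[0.3, -3.8, 0], 0.15, 0.05],
    [[0.3, -3.8, 0], 0.15, 0.05]
  ]
}}

```text
clock: 9.85
eef_pos: [479.0, -65.2, 243.1]
tcp_rot: [-3.141, 0.003, 0.762]
contact_force: [1.9, 0.8, -4.2]
opening: 0.095
```

```bash
python3 - <<'E'
from h import *
st()
E
```

```text
t 9.85 jig [-58.3 -20.3] z 243.1 yaw 0.762 rp [-3.141e+00  3.000e-03] F_jig [1.7 1.2] -4.2 T [ 0.19 -0.46  0.04] op 0.095 q6 0.67
grasp jig [-58.7 -20.6] tip z 70.1 r 25.0 phi -124.5 inward(tool x) phi -125.69999999999999 tau_z on tool about nut 0.056
```

{"api": "step_arm", "payload": {
  "commands": [
    [[0.3, -3.8, 0], 0.15, 0.05],
    [[0.3, -3.8, 0], 0.15, 0.05],
    [[0.3, -3.8, 0], 0.15, 0.05],
    [[0.3, -3.8, 0], 0.15, 0.05],
    [[0.2, -2.5, 0], 0.1, 0.05]
  ]
}}

```text
clock: 10.48
eef_pos: [471.8, -48.2, 243.0]
tcp_rot: [3.141, 0.003, 0.037]
contact_force: [2.2, 1.1, -4.2]
opening: 0.09
```

```bash
python3 - <<'E'
from h import *
st()
E
```

```text
t 10.47 jig [-68.5  -4.9] z 243.0 yaw 0.037 rp [3.141e+00 3.000e-03] F_jig [1.9 1.5] -4.2 T [ 0.1  -0.43  0.02] op 0.09 q6 1.43
grasp jig [-68.9  -5.1] tip z 70.0 r 24.9 phi -168.2 inward(tool x) phi -167.2 tau_z on tool about nut -0.004
```

{"api": "step_arm", "payload": {
  "commands": [
    [[0.2, -3, 0], 0.12, 0.05],
    [[0.1, -2, 0], 0.08, 0.05]
  ]
}}

```text
clock: 10.72
eef_pos: [472.1, -42.8, 243.0]
tcp_rot: [3.14, 0.002, -0.17]
contact_force: [3.0, 1.2, -4.8]
opening: 0.088
```

```bash
python3 - <<'E'
from h import *
st()
E
```

```text
t 10.72 jig [-69.2   0.5] z 243.0 yaw -0.17 rp [3.14e+00 2.00e-03] F_jig [2.7 1.7] -4.8 T [ 0.21 -0.4   0.01] op 0.088 q6 1.65
grasp jig [-69.6   0.3] tip z 70.0 r 25.1 phi 179.3 inward(tool x) phi -179.1 tau_z on tool about nut -0.032
```

{"api": "step_arm", "payload": {
  "commands": [
    [[0, -1.5, 0], 0.06, 0.05]
  ]
}}

```text
clock: 10.85
eef_pos: [472.4, -41.2, 243.0]
tcp_rot: [3.14, 0.002, -0.232]
contact_force: [2.4, -0.5, -5.6]
opening: 0.09
```

```bash
python3 - <<'E'
from h import *
st()
E
```

```text
t 10.85 jig [-69.2   2.2] z 243.0 yaw -0.232 rp [3.14e+00 2.00e-03] F_jig [ 2.5 -0. ] -5.6 T [ 0.06 -0.4   0.07] op 0.09 q6 1.71
grasp jig [-69.6   2. ] tip z 70.0 r 25.1 phi 175.4 inward(tool x) phi -182.6 tau_z on tool about nut 0.063
```

{"api": "step_arm", "payload": {
  "commands": [
    [[0, -1.5, 0], 0.06, 0.05]
  ]
}}

```text
clock: 10.98
eef_pos: [472.8, -39.6, 243.0]
tcp_rot: [3.14, 0.002, -0.294]
contact_force: [2.6, 0.4, -5.5]
opening: 0.085
```

```bash
python3 - <<'E'
from h import *
st()
E
```

```text
t 10.97 jig [-69.1   3.8] z 243.0 yaw -0.294 rp [3.14e+00 2.00e-03] F_jig [2.5 0.9] -5.5 T [ 0.08 -0.45  0.05] op 0.085 q6 1.78
grasp jig [-69.4   3.6] tip z 70.0 r 25.2 phi 171.8 inward(tool x) phi -186.2 tau_z on tool about nut 0.019
```

{"api": "step_arm", "payload": {
  "commands": [
    [[0, -1.5, 0], 0.06, 0.05]
  ]
}}

```text
clock: 11.1
eef_pos: [473.3, -38.1, 243.0]
tcp_rot: [3.14, 0.002, -0.355]
contact_force: [2.3, -0.9, -5.8]
opening: 0.091
```

{"api": "step_arm", "payload": {
  "commands": [
    [[0, -1.5, 0], 0.06, 0.05]
  ]
}}

```text
clock: 11.22
eef_pos: [473.9, -36.6, 243.1]
tcp_rot: [3.14, 0.001, -0.417]
contact_force: [2.2, -0.3, -5.0]
opening: 0.091
```

{"api": "step_arm", "payload": {
  "commands": [
    [[0, -1.5, 0], 0.06, 0.05]
  ]
}}

```text
clock: 11.35
eef_pos: [474.6, -35.1, 243.0]
tcp_rot: [3.14, 0.001, -0.479]
contact_force: [2.9, -0.1, -4.7]
opening: 0.088
```

```bash
python3 - <<'E'
from h import *
st()
E
```

```text
t 11.35 jig [-68.2   8.5] z 243.0 yaw -0.479 rp [3.14e+00 1.00e-03] F_jig [2.9 0.5] -4.7 T [ 0.1  -0.44  0.09] op 0.088 q6 1.97
grasp jig [-68.5   8.4] tip z 70.0 r 25.4 phi 160.7 inward(tool x) phi -196.8 tau_z on tool about nut 0.059
```

{"api": "step_arm", "payload": {
  "commands": [
    [[0, -1.5, 0], 0.06, 0.05]
  ]
}}

```text
clock: 11.48
eef_pos: [475.3, -33.7, 243.0]
tcp_rot: [3.14, 0.001, -0.541]
contact_force: [3.0, -0.2, -4.4]
opening: 0.086
```

{"api": "step_arm", "payload": {
  "commands": [
    [[0, -1.5, 0], 0.06, 0.05]
  ]
}}

```text
clock: 11.6
eef_pos: [476.2, -32.3, 243.0]
tcp_rot: [3.14, 0.001, -0.603]
contact_force: [1.9, -0.1, -4.7]
opening: 0.089
```

```bash
python3 - <<'E'
from h import *
st()
E
```

```text
t 11.6 jig [-67.2  11.5] z 243.0 yaw -0.603 rp [3.14e+00 1.00e-03] F_jig [1.9 0.2] -4.7 T [ 0.09 -0.49  0.03] op 0.089 q6 2.1
grasp jig [-67.4  11.4] tip z 70.0 r 25.6 phi 153.4 inward(tool x) phi -203.9 tau_z on tool about nut 0.006
```

{"api": "step_arm", "payload": {
  "commands": [
    [[0, -1.5, 0], 0.06, 0.05]
  ]
}}

```text
clock: 11.72
eef_pos: [477.1, -31.0, 243.0]
tcp_rot: [3.141, 0.0, -0.665]
contact_force: [2.8, 0.0, -4.6]
opening: 0.09
```

```bash
python3 - <<'E'
from h import *
st()
E
```

```text
t 11.72 jig [-66.5  13. ] z 243.0 yaw -0.665 rp [3.141 0.   ] F_jig [2.7 0.5] -4.6 T [ 0.03 -0.44  0.11] op 0.09 q6 2.17
grasp jig [-66.7  12.9] tip z 70.0 r 25.6 phi 149.8 inward(tool x) phi -207.4 tau_z on tool about nut 0.061
```

{"api": "step_arm", "payload": {
  "commands": [
    [[0, -1.4, 0], 0.06, 0.05]
  ]
}}

```text
clock: 11.85
eef_pos: [478.0, -29.8, 243.0]
tcp_rot: [3.141, 0.0, -0.726]
contact_force: [2.8, 0.3, -4.9]
opening: 0.088
```

```bash
python3 - <<'E'
from h import *
st()
E
```

```text
t 11.85 jig [-65.8  14.4] z 243.0 yaw -0.726 rp [3.141 0.   ] F_jig [2.7 0.8] -4.9 T [ 0.17 -0.5   0.05] op 0.088 q6 2.23
grasp jig [-65.9  14.3] tip z 70.0 r 25.7 phi 146.3 inward(tool x) phi -211.0 tau_z on tool about nut -0.002
```

{"api": "step_arm", "payload": {
  "commands": [
    [[0, -1.4, 0], 0.06, 0.05]
  ]
}}

```text
clock: 11.98
eef_pos: [479.1, -28.7, 243.0]
tcp_rot: [3.141, 0.0, -0.788]
contact_force: [2.7, -0.8, -4.7]
opening: 0.088
```

```bash
python3 - <<'E'
from h import *
st()
E
```

```text
t 11.97 jig [-65.   15.7] z 243.0 yaw -0.788 rp [3.141 0.   ] F_jig [ 2.8 -0.3] -4.7 T [-0.1  -0.31  0.23] op 0.088 q6 2.3
grasp jig [-65.1  15.6] tip z 70.0 r 25.8 phi 142.9 inward(tool x) phi -214.5 tau_z on tool about nut 0.198
```

{"api": "step_arm", "payload": {
  "commands": [
    [[0, -1.4, 0], 0.06, 0.05]
  ]
}}

```text
clock: 12.1
eef_pos: [480.0, -27.7, 243.0]
tcp_rot: [3.141, -0.0, -0.849]
contact_force: [1.6, -0.6, -4.0]
opening: 0.089
```

```bash
python3 - <<'E'
from h import *
st()
E
```

```text
t 12.1 jig [-64.2  16.8] z 243.0 yaw -0.849 rp [ 3.141 -0.   ] F_jig [ 1.7 -0.3] -4.0 T [-0.13 -0.28  0.4 ] op 0.089 q6 2.36
grasp jig [-64.3  16.6] tip z 70.0 r 25.8 phi 140.0 inward(tool x) phi -218.0 tau_z on tool about nut 0.373
```

Bite felt: torque rose from about 0 to 0.2 and then 0.37 N m over yaw -0.73 to -0.85, so the bite is at about -0.76. I'll firm the grip to limit lag and continue.

{"api": "step_arm", "payload": {
  "commands": [
    [[0, 0, 0], 0, 0.03],
    [[0, 0, 0], 0, 0.03]
  ],
  "force": 60
}}

```text
clock: 12.35
eef_pos: [480.2, -27.6, 243.1]
tcp_rot: [3.141, -0.0, -0.847]
contact_force: [1.0, -0.5, -4.0]
opening: 0.082
```

```bash
python3 - <<'E'
from h import *
st()
E
```

```text
t 12.35 jig [-64.1  16.9] z 243.1 yaw -0.847 rp [ 3.141 -0.   ] F_jig [ 1.1 -0.3] -4.0 T [ 0.14 -0.4   0.12] op 0.082 q6 2.36
grasp jig [-64.1  16.8] tip z 70.1 r 25.9 phi 139.4 inward(tool x) phi -217.9 tau_z on tool about nut 0.106
```

{"api": "step_arm", "payload": {
  "commands": [
    [[0, -1.5, 0], 0.06, 0.03],
    [[0, -1.5, 0], 0.06, 0.03]
  ]
}}

```text
clock: 12.6
eef_pos: [482.4, -25.7, 243.1]
tcp_rot: [3.141, -0.001, -0.967]
contact_force: [2.1, 0.1, -4.5]
opening: 0.079
```

```bash
python3 - <<'E'
from h import *
st()
E
```

```text
t 12.6 jig [-62.3  19.2] z 243.1 yaw -0.967 rp [ 3.141e+00 -1.000e-03] F_jig [2.  0.4] -4.5 T [ 0.24 -0.47  0.49] op 0.079 q6 2.48
grasp jig [-62.3  19. ] tip z 70.1 r 26.0 phi 133.1 inward(tool x) phi -224.7 tau_z on tool about nut 0.447
```

{"api": "step_arm", "payload": {
  "commands": [
    [[0, -1.5, 0], 0.06, 0.03],
    [[0, -1.5, 0], 0.06, 0.03],
    [[0, -1.5, 0], 0.06, 0.03]
  ]
}}

```text
clock: 12.98
eef_pos: [486.4, -23.3, 243.1]
tcp_rot: [3.141, -0.002, -1.147]
contact_force: [3.0, 0.6, -3.2]
opening: 0.08
```

```bash
python3 - <<'E'
from h import *
st()
E
```

```text
t 12.97 jig [-58.8  22.3] z 243.1 yaw -1.147 rp [ 3.141e+00 -2.000e-03] F_jig [2.9 1.1] -3.2 T [ 0.23 -0.45  0.55] op 0.08 q6 2.67
grasp jig [-58.8  22. ] tip z 70.1 r 26.2 phi 122.9 inward(tool x) phi -235.0 tau_z on tool about nut 0.47
```

{"api": "step_arm", "payload": {
  "commands": [
    [[0, -1.5, 0], 0.06, 0.03],
    [[0, -1.5, 0], 0.06, 0.03]
  ]
}}

```text
clock: 13.22
eef_pos: [489.2, -22.1, 243.1]
tcp_rot: [3.142, -0.002, -1.267]
contact_force: [2.4, 0.0, -4.2]
opening: 0.078
```

```bash
python3 - <<'E'
from h import *
st()
E
```

```text
t 13.22 jig [-56.2  24. ] z 243.1 yaw -1.267 rp [ 3.142e+00 -2.000e-03] F_jig [2.3 0.5] -4.2 T [ 0.17 -0.46  0.58] op 0.078 q6 2.79
grasp jig [-56.1  23.7] tip z 70.1 r 26.4 phi 116.1 inward(tool x) phi -241.9 tau_z on tool about nut 0.522
```

Turned 0.52 rad past the bite and the torque reads 0.52 N m, matching the feel table. Release and retreat.

{"api": "step_arm", "payload": {
  "commands": [
    [[0, 0, 0], 0, 0.24],
    [[0, 0, 0], 0, 0.24],
    [[0, 0, 0], 0, 0.24],
    [[0, 0, -10], 0, 0.24],
    [[0, 0, -20], 0, 0.24],
    [[0, 0, -50], 0, 0.24],
    [[0, 0, -60], 0, 0.24],
    [[-50, 0, -20], 0, 0.24],
    [[-60, 0, 0], 0, 0.24],
    [[-60, 0, 0], 0, 0.24],
    [[0, 0, 0], 0, 0.24]
  ]
}}

```text
clock: 14.6
eef_pos: [442.1, 113.8, 413.1]
tcp_rot: [-3.133, 0.037, -1.23]
contact_force: [-0.6, -0.4, -0.1]
opening: 0.241
```

```bash
python3 - <<'E'
from h import *
st()
b=grab_frame('side');a=grab_frame('top')
A=cv2.resize(a[100:240,265:405],None,fx=2.85,fy=2.85,interpolation=cv2.INTER_CUBIC)
B=cv2.resize(b[150:290,220:360],None,fx=2.85,fy=2.85,interpolation=cv2.INTER_CUBIC)
cv2.imwrite('pics/p4.png',np.hstack([A,B]))
E
```

```text
t 14.6 jig [-127.7  148.9] z 413.1 yaw -1.23 rp [-3.133  0.037] F_jig [-0.5 -0.5] -0.1 T [-0.06 -0.02  0.01] op 0.241 q6 3.02
grasp jig [-129.4  154.6] tip z 240.3 r 176.4 phi 118.8 inward(tool x) phi -239.8 tau_z on tool about nut 0.135
```

View pics/p4.png

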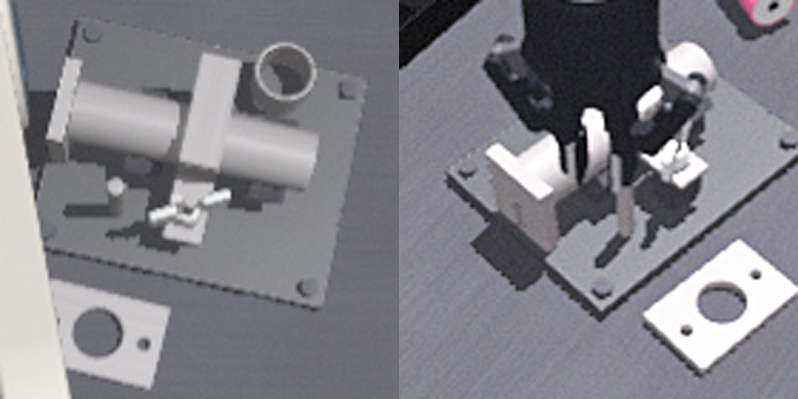

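The tube touches the stop (68,115), the nut is free of the fingers, and ring and flange are unmoved. q6 sits at its range edge, so I turn it back and check the wing angle and tube gap in the picture.

{"api": "step_arm", "payload": {
  "commands": [
    [[0, 0, 0], -0.18, 0.24],
    [[0, 0, 0], -0.18, 0.24],
    [[0, 0, -20], -0.18, 0.24],
    [[0, 0, 0], 0, 0.24]
  ]
}}

```text
clock: 15.2
eef_pos: [444.4, 107.8, 433.3]
tcp_rot: [-3.118, 0.024, -0.683]
contact_force: [0.0, -0.2, 0.2]
opening: 0.241
```

```bash
python3 - <<'E'
from h import *
c=lambda x,y,z:RJ.T@(onz('top',265+x/2.85,100+y/2.85,z)[:2]-OJ)
p,q=c(152,217,92),c(228,194,92);d=p-q;print(p,q,np.degrees(np.arctan2(d[1],d[0])))
print('tube end',c(318,138,60),c(302,188,60));s=where();print(s['qpos'].round(2))
E
```

```text
[-59.33243297  25.31079388] [-28.36196534 -29.67323018] 119.39095283811926
tube end [ 42.15991178 -94.66652441] [ -2.49250434 -89.5711846 ]
t 15.2 jig [-124.3  143.4] z 433.3 yaw -0.683 rp [-3.118  0.024] F_jig [ 0.1 -0.2] 0.2 T [-0.03  0.02 -0.04] op 0.241 q6 2.46
[0.22 0.06 1.94 0.04 1.14 2.46]
```

```bash
python3 -c "
from rig import *
print(sign_off())"
```

```text
the job is handed in; nothing more can be done
None
```

The tube is butted against the end stop and clamped. I handed the job in at about 15 s on the robot's clock, with the gripper open and the arm clear.

- **Tube:** I pushed it about 30 mm. The push took about 5 N, then rose to 15 N when the tube met the stop. Pictures after the push and at the end both show the tube end against the stop.
- **Nut:** I turned it clockwise in one stroke with a single wing, on the open side. It ran free for about 2.1 rad, and I felt it bite between tool yaw -0.73 and -0.79 rad. I stopped at -1.267 rad, about 0.52 rad (30°) past the bite. The bite point is only known to about ±0.03 rad.
- **Nut checks:** The torque at the end was about 0.52 N m, against an expected 0.5 at that angle. In the last picture the wings stand at about 119° in the jig frame, and the tool's heading at the end of the turn gave 118°.
- **Ring and flange:** By eye, neither has moved.

**Joint limit:** while backing away, the last joint reached 3.02 rad, which is the edge of its range. I turned it back to 2.46 rad straight away; no fault was reported, but I cannot rule out a tiny overshoot.

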